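# Line up the setting rings by size beside the dial gauge

### The arm

A 6-joint arm with a two-finger parallel gripper is mounted at the origin on the work surface. World frame = base frame: x ahead of the robot, y to its left, z up, the work surface at z = 0. Lengths are in m, angles in rad, forces in N, time in s.
With the tool pointing down it reaches from about 0.375 to 0.975 m from the base axis. Payload 3.8 kg.
Tool frame: the origin (TCP) lies on the mounting face of the last link; the fingertips stand 173 mm ahead of it and the grasp point (between the pads) lies 155 mm ahead of it; z points along the fingers, y is the line along which they close (so a half turn about z gives the same grasp; the last joint's range is limited). The gripper opens to 85 mm and grips with 20 to 120 N. Pads are 22 mm wide; open, the fingers measure 114 mm over their backs; the gripper's body (76 mm by 85 mm) begins 54 mm behind the grasp point. The pads swing forward as they close: fully open they stand 13 mm farther back than shut.
Start: joints at [1.243, 0.264, 1.604, -0, 1.274, -0.037], TCP at [0.194, 0.647, 0.405] pointing down, gripper open.
Joint ranges: [-2.63, 2.63], [-0.94, 2.18], [0.31, 2.57], [-1.31, 4.45], [0, 2.66], [-2.55, 2.55]. Speed limits (rad/s): [2.57, 2.57, 3.14, 3.14, 3.14, 3.14].

### API

Orientations are given as a rotation vector (axis times angle).
In Python, from workcell import bot gives the robot as it stands.
- The arm moves only by the tool drive_tool, never from a script. Its argument "increments" is a list of rows, each an object with "delta_pos": the shift along the tool's x, y, z in mm, a list of three; "turn": the turn about the tool's z in rad; "jaw": the opening, from -1 (shut) to 1 (fully open). A call has 1 to 8 rows; each row shifts and turns the commanded pose from where the row before left it, along the tool's axes as they then stand; what a row does not reach is not made up. A row lasts 1/12 s, in which the tool goes at most 41.7 mm and 7.16 degrees, less where a joint would pass 70% of its speed; a pose out of reach is approached as far as the arm can. A call is refused whole if a number of a shift passes 41.7 or a number of a turn 0.125, either way. A call with a gripper value outside its range is refused whole. The fingers move at their own pace and stop on an object; "grip_force" is the grip in N (left out, the last holds). Time passes only in rows, so rows that do not move let the fingers close. It gives the time, the measured TCP pose, the force, the opening and the grip force at its end, in the units of the state.
- bot.read_state(): the state, without advancing time (a new reading comes with each control period).
- bot.read_camera(name): name is "side" or "top" or "wrist"; returns a dict with "pixels" (400x640x3 uint8, red, green, blue), "fovy" (degrees; the focal length in pixels is half the picture's height over the tangent of half this angle, whatever the lens; pixels are square), "cx", "cy" (the principal point, pixels), "k1" (the pictures are not rectified: a ray, as slopes to the right and down, at radius r is drawn at 1 + k1 r^2 times it, then the intrinsics apply), "camera_from_world" (4x4, takes a point from world to camera coordinates); the wrist camera has in their place "hand_eye" (4x4, takes a point from camera to tool coordinates, whose origin is the TCP and whose axes are the flange's). Camera axes: x right, y down, z forward; pixel columns grow to the right and rows downward; lengths in m; the calibration is good to about 2 mm. A picture is of the moment at which its call begins: read the wrist's pose just before it. There is no depth.
- bot.finish_job(): hands the job in; it is judged then, once.
The state is a dict: "time": time; "q": joint angles; "joint_vel": joint speeds; "joint_torque": joint torques, N m; "tool_pos": TCP position; "tcp_rot": TCP orientation; "wrist_force": force on the tool from outside, world axes, zero at the start; "torque": the same for the moment, N m; "width": opening from 0.0 (shut) to 1.0 (fully open); "grip_force": force on a finger pad.
Only numpy, scipy, OpenCV 4.12 (cv2) and the standard library are available. Lean on these libraries where they do the work, as an engineer would, in place of code of your own. Each camera call takes 0.05 s, during which the arm holds its last target. There are 200 camera calls.

### The job

Stand the four dark steel setting rings on the row of blue pads in order of size, one ring to a pad and centred on it: the largest on the pad next to the dial gauge, then smaller and smaller, with the smallest next to the vee block. Set each ring down gently without dropping it, leave the dial gauge and the vee block where they stand, and let go of everything.

Things in the scene. Friction and masses are not known exactly. Their poses are not given: they have to be found in the camera images.
- ring_66: dark blackened-steel setting ring (a thick-walled tube standing on its flat end), outer diameter 66 mm, bore 42 mm, 30 mm tall, about 0.48 kg, the largest of the four; loose, standing on the bench top (z = 0) at the start. Origin: centre of its underside; z up along its axis
- ring_54: dark blackened-steel setting ring (a thick-walled tube standing on its flat end), outer diameter 54 mm, bore 33 mm, 30 mm tall, about 0.34 kg, second largest; loose, standing on the bench top (z = 0) at the start. Origin: centre of its underside; z up along its axis
- ring_42: dark blackened-steel setting ring (a thick-walled tube standing on its flat end), outer diameter 42 mm, bore 24 mm, 30 mm tall, about 0.22 kg, third; loose, standing on the bench top (z = 0) at the start. Origin: centre of its underside; z up along its axis
- ring_30: dark blackened-steel setting ring (a thick-walled tube standing on its flat end), outer diameter 30 mm, bore 15 mm, 30 mm tall, about 0.12 kg, the smallest; loose, standing on the bench top (z = 0) at the start. Origin: centre of its underside; z up along its axis
- pad_a: the end pad on the board's +y side (robot's left); one of four like flat blue plastic discs, 72 mm across, 4 mm thick, white dot at centre, fixed in a row about 92 mm apart on a white board (80 x 560 x 8 mm, length roughly along y, turned up to 9 degrees). Disc top 12 mm above the bench. Origin: centre of the disc's underside, 4 mm below its top; y runs along the row, x across
- pad_b: second from the +y end; one of four like flat blue plastic discs, 72 mm across, 4 mm thick, white dot at centre, fixed in a row about 92 mm apart on a white board (80 x 560 x 8 mm, length roughly along y, turned up to 9 degrees). Disc top 12 mm above the bench. Origin: centre of the disc's underside, 4 mm below its top; y runs along the row, x across
- pad_c: third from the +y end; one of four like flat blue plastic discs, 72 mm across, 4 mm thick, white dot at centre, fixed in a row about 92 mm apart on a white board (80 x 560 x 8 mm, length roughly along y, turned up to 9 degrees). Disc top 12 mm above the bench. Origin: centre of the disc's underside, 4 mm below its top; y runs along the row, x across
- pad_d: the end pad on the board's -y side (robot's right); one of four like flat blue plastic discs, 72 mm across, 4 mm thick, white dot at centre, fixed in a row about 92 mm apart on a white board (80 x 560 x 8 mm, length roughly along y, turned up to 9 degrees). Disc top 12 mm above the bench. Origin: centre of the disc's underside, 4 mm below its top; y runs along the row, x across
- dial_gauge: dial gauge in a blue holder: 64 mm square blue foot, round dark dial 58 mm across with a white face looking up, 61 mm tall; loose (0.8 kg), on the white board beyond one end of the row (either end, varying), about 97 mm from the end pad's centre. It marks the end for the largest ring. Origin: centre of its underside
- vee_block: dark steel vee block, 64 x 56 mm, 40 mm tall, with a V groove in its top; loose (0.8 kg), standing on the white board beyond the other end of the row. Origin: centre of its underside
There are look-alikes about, which are no part of the job. Leave any pink or turquoise look-alike of the ring_66 alone.

How it is judged:
At the end, for the whole second after the job is handed in: Each ring stands upright (within 0.1 rad) and at rest on its own pad, its axis within 12 mm of the pad's centre, in order of diameter with the 66 mm ring on the end pad next to the dial gauge and the 30 mm ring on the end pad next to the vee block; the fingers touch none of them (((horizontal distance between dial_gauge and pad_a below 0.16 m and horizontal distance between ring_66 and pad_a below 0.012 m and z of ring_66 in the frame of pad_a between 0.001 and 0.008 m and horizontal distance between ring_54 and pad_b below 0.012 m and z of ring_54 in the frame of pad_b between 0.001 and 0.008 m and horizontal distance between ring_42 and pad_c below 0.012 m and z of ring_42 in the frame of pad_c between 0.001 and 0.008 m and horizontal distance between ring_30 and pad_d below 0.012 m and z of ring_30 in the frame of pad_d between 0.001 and 0.008 m) or (horizontal distance between dial_gauge and pad_d below 0.16 m and horizontal distance between ring_30 and pad_a below 0.012 m and z of ring_30 in the frame of pad_a between 0.001 and 0.008 m and horizontal distance between ring_42 and pad_b below 0.012 m and z of ring_42 in the frame of pad_b between 0.001 and 0.008 m and horizontal distance between ring_54 and pad_c below 0.012 m and z of ring_54 in the frame of pad_c between 0.001 and 0.008 m and horizontal distance between ring_66 and pad_d below 0.012 m and z of ring_66 in the frame of pad_d between 0.001 and 0.008 m)) and angle between each of ring_66, ring_54, ring_42, ring_30's own z axis and vertical below 0.1 rad and linear speed of each of ring_66, ring_54, ring_42, ring_30 below 0.02 m/s and contact force between the fingers and ring_66 below 0.1 N and contact force between the fingers and ring_54 below 0.1 N and contact force between the fingers and ring_42 below 0.1 N and contact force between the fingers and ring_30 below 0.1 N).
It fails at once if the dial gauge is shifted by more than 20 mm (distance of dial_gauge from where it was at the start of the episode above 0.02 m).
It fails at once if the vee block is shifted by more than 20 mm (distance of vee_block from where it was at the start of the episode above 0.02 m).
It fails at once if a ring is dropped (falls free faster than 0.6 m/s, a fall of about 18 mm) ((linear speed of ring_66 above 0.6 m/s and contact force between the fingers and ring_66 below 0.1 N) or (linear speed of ring_54 above 0.6 m/s and contact force between the fingers and ring_54 below 0.1 N) or (linear speed of ring_42 above 0.6 m/s and contact force between the fingers and ring_42 below 0.1 N) or (linear speed of ring_30 above 0.6 m/s and contact force between the fingers and ring_30 below 0.1 N)).
It also fails if it takes over 88 s, if anything falls off the work surface, if the arm or the gripper's body presses on something with over 40 N, if the wrist force passes 120 N, or if a joint passes its speed limit or range.

## Working session

There is one attempt and no reset: what is moved stays moved. The work goes in short steps, Python scripts to look and compute and a tool call to move; the robot and the scene stay as the last step left them, time stands still between calls to the robot, and variables do not carry over. Pictures are saved under pics/ and viewed, at most 14 in all, crops included, and the job is handed in when it is done.

Besides the shell and the picture viewer there is one more tool, called after "Emit:" by a JSON object that holds its "name" and its "arguments". drive_tool: Moves the arm, as the interface text tells. Its arguments: {"type":"object","properties":{"increments":{"type":"array"},"grip_force":{"type":"number"}},"required":["increments"]}

```bash
mkdir -p pics; ls; python3 - <<'E'
from workcell import bot
import cv2
s=bot.read_state(); print({k:s[k] for k in('time','tool_pos','tcp_rot','width')})
for n in('top','side'):
    c=bot.read_camera(n); cv2.imwrite(f'pics/{n}0.png',c['pixels'][:,:,::-1]); print({k:v for k,v in c.items() if k!='pixels'})
E
```

```text
pics
{'time': 0.0, 'tool_pos': array([0.19339392, 0.64632198, 0.40333476]), 'tcp_rot': array([-0.4551112 , -3.10801608,  0.00352293]), 'width': 1.0050079049822362}
{'fovy': 53.230750489321885, 'cx': 322.7609745421265, 'cy': 195.8035734239894, 'k1': -0.019353195319799066, 'camera_from_world': array([[-0.00310856, -0.99980661, -0.01941861,  0.04007911],
       [-0.99859441,  0.00413109, -0.05284078,  0.59391348],
       [ 0.05291078,  0.01922706, -0.99841413,  0.98283109],
       [ 0.        ,  0.        ,  0.        ,  1.        ]])}
{'fovy': 54.94507799033981, 'cx': 315.1830551274435, 'cy': 193.24112792238955, 'k1': -0.03699631405164393, 'camera_from_world': array([[ 0.69311204, -0.7207774 , -0.0086975 , -0.38642729],
       [-0.50336441, -0.47533675, -0.72158107,  0.35448322],
       [ 0.51596509,  0.50451454, -0.69227531,  0.49820236],
       [ 0.        ,  0.        ,  0.        ,  1.        ]])}
```

View pics/top0.png

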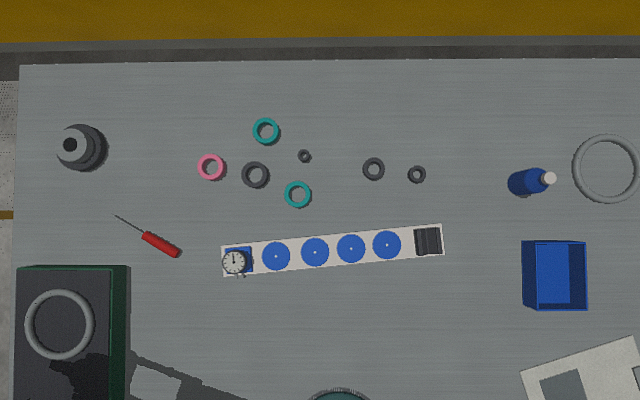

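View pics/side0.png

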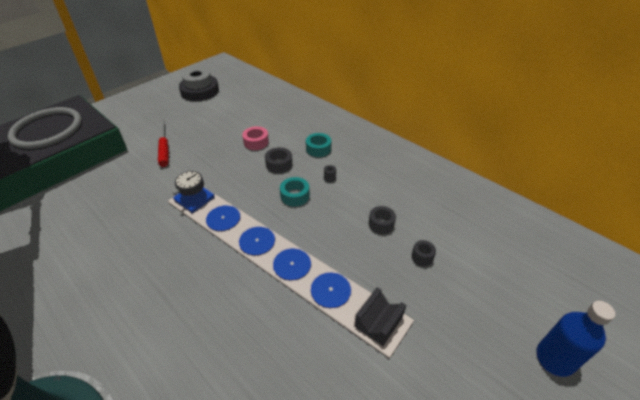

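The top view shows the dial gauge at the left (+y) end (234,262) and the vee block at the right (428,241). The pads run from (276,256) to (387,244). The dark rings are at (255,175) large, (373,169), (417,174) and (304,156) smallest.

```bash
cat > h.py <<'E'
import numpy as np, cv2
from workcell import bot
def cal(c):
    h=c['pixels'].shape[0]; f=h/2/np.tan(np.radians(c['fovy'])/2)
    return np.array([[f,0,c['cx']],[0,f,c['cy']],[0,0,1.]]), np.array([c['k1'],0,0,0,0.])
def to_world(c,uv,z):
    K,d=cal(c); r=np.append(cv2.undistortPoints(np.array([[uv]],float),K,d)[0,0],1)
    T=c['camera_from_world']; o=-T[:3,:3].T@T[:3,3]; v=T[:3,:3].T@r
    return o+v*(z-o[2])/v[2]
def project(c,p):
    K,d=cal(c); T=c['camera_from_world']
    return cv2.projectPoints(np.array(p,float).reshape(-1,3),cv2.Rodrigues(T[:3,:3])[0],T[:3,3],K,d)[0][:,0]
def blob(c,seed,kind,half=26):
    hsv=cv2.cvtColor(c['pixels'],cv2.COLOR_RGB2HSV).astype(int)
    m=(hsv[...,2]<88)&(hsv[...,1]<90) if kind=='dark' else (abs(hsv[...,0]-110)<15)&(hsv[...,1]>130)
    w=np.zeros_like(m); x,y=seed; w[y-half:y+half,x-half:x+half]=1; m=(m&w).astype(np.uint8)
    cs=cv2.findContours(m,cv2.RETR_EXTERNAL,cv2.CHAIN_APPROX_NONE)[0]
    k=max(cs,key=cv2.contourArea); f=np.zeros_like(m); cv2.drawContours(f,[cv2.convexHull(k)],-1,1,-1)
    M=cv2.moments(f,True); return (M['m10']/M['m00'],M['m01']/M['m00']),M['m00']
def measure(c,items):
    out={}
    for n,(s,k,z) in items.items():
        uv,a=blob(c,s,k); p=to_world(c,uv,z); out[n]=p
        q=to_world(c,(uv[0]+1,uv[1]),z); print(n,np.round(uv,1),'diam mm %.0f'%(2*np.sqrt(a/np.pi)*1e3*np.linalg.norm(q-p)),np.round(p,4))
    return out
E
python3 - <<'E'
from h import *
t=bot.read_camera('top'); s=bot.read_camera('side')
h=.015
print('V sample',t['pixels'][155:185,255].max(1), t['pixels'][156,296:313].max(1))
T=measure(t,dict(r66=((255,175),'dark',h),r54=((373,169),'dark',h),r42=((417,174),'dark',h),r30=((304,156),'dark',h),a=((276,256),'blue',.012),b=((315,252),'blue',.012),c=((351,248),'blue',.012),d=((387,244),'blue',.012)))
print('side'); measure(s,dict(r66=((279,160),'dark',h),r54=((382,220),'dark',h),r42=((424,253),'dark',h),r30=((330,173),'dark',h),a=((223,218),'blue',.012),b=((257,240),'blue',.012),c=((292,264),'blue',.012),d=((331,290),'blue',.012)))
v=T['a']-T['d']; print('row',np.linalg.norm(v)/3,np.degrees(np.arctan2(-v[0],v[1])))
E
```

```text
V sample [118 123 127 126 121 128  93  73  77  77  68  40  55 101 123 125 121 124
 128 124 123 122 120 121 123 127 127 107  83  80] [128 103  79  76  63  60  68 108 129 127  86  73  76  49  61  87 121]
r66 [255.4 174.8] diam mm 72 [0.6478 0.2078 0.015 ]
r54 [373.2 168.9] diam mm 58 [ 0.6612 -0.0889  0.015 ]
r42 [416.3 174.2] diam mm 46 [ 0.6473 -0.1964  0.015 ]
r30 [304.2 156. ] diam mm 34 [0.6948 0.0845 0.015 ]
a [275.6 255.8] diam mm 71 [0.4446 0.1565 0.012 ]
b [314.6 251.7] diam mm 71 [0.4546 0.0587 0.012 ]
c [350.7 248.3] diam mm 70 [ 0.4629 -0.0312  0.012 ]
d [386.4 244.6] diam mm 70 [ 0.472  -0.1203  0.012 ]
side
r66 [278.5 160.7] diam mm 69 [0.644  0.2054 0.015 ]
r54 [381.7 220.6] diam mm 60 [ 0.6582 -0.0912  0.015 ]
r42 [423.3 254.2] diam mm 50 [ 0.6434 -0.1991  0.015 ]
r30 [329.6 173.8] diam mm 37 [0.6926 0.0837 0.015 ]
a [222.7 217.7] diam mm 59 [0.4412 0.1538 0.012 ]
b [256.5 240.5] diam mm 61 [0.4505 0.0562 0.012 ]
c [291.5 264. ] diam mm 62 [ 0.4594 -0.0339  0.012 ]
d [330.3 289.7] diam mm 64 [ 0.4683 -0.1226  0.012 ]
row 0.09270308228318165 5.647711108018558
```

Emit:
{"name": "drive_tool", "arguments": {"increments": [{"delta_pos": [0, 0, 0], "turn": 0.118, "jaw": 1}, {"delta_pos": [0, 0, 0], "turn": 0.118, "jaw": 1}, {"delta_pos": [0, 0, 0], "turn": 0.118, "jaw": 1}, {"delta_pos": [0, 0, 0], "turn": 0.118, "jaw": 1}, {"delta_pos": [0, 0, 0], "turn": 0.118, "jaw": 1}, {"delta_pos": [0, 0, 0], "turn": 0.118, "jaw": 1}, {"delta_pos": [0, 0, 0], "turn": 0.118, "jaw": 1}, {"delta_pos": [0, 0, 0], "turn": 0.118, "jaw": 1}], "grip_force": 40}}

```text
time: 0.87
tool_pos: [0.1935, 0.6465, 0.4043]
tcp_rot: [1.826, 2.556, -0.001]
wrist_force: [-0.6, -0.2, -0.1]
width: 0.998
grip_force: 0.0
```

Emit:
{"name": "drive_tool", "arguments": {"increments": [{"delta_pos": [0, 0, 0], "turn": 0.118, "jaw": 1}, {"delta_pos": [0, 0, 0], "turn": 0.118, "jaw": 1}, {"delta_pos": [0, 0, 0], "turn": 0, "jaw": 1}, {"delta_pos": [0, 0, 0], "turn": 0, "jaw": 1}]}}

```text
time: 1.2
tool_pos: [0.1935, 0.6466, 0.4044]
tcp_rot: [2.104, 2.333, -0.001]
wrist_force: [-0.4, -0.1, -0.3]
width: 1.003
grip_force: 0.0
```

```bash
cat > go.py <<'E'
import sys; from h import *
P=dict(r66=(.646,.2066),r54=(.6597,-.090),r42=(.6454,-.1977),r30=(.6937,.0841),a=(.4429,.1552),b=(.4526,.0574),c=(.4612,-.0325),d=(.4702,-.1215))
def show(n,z,s=None):
    s=s or bot.read_state(); R=cv2.Rodrigues(np.array(s['tcp_rot']))[0]
    print(n,'tool delta mm',np.round(R.T@(np.array([*P[n],z])-s['tool_pos'])*1e3,1),'y yaw %.2f'%np.degrees(np.arctan2(R[1,1],R[0,1])),'tilt %.3f'%np.arccos(-R[2,2]),'pos',np.round(s['tool_pos'],4),'t %.1f w %.2f'%(s['time'],s['width']))
if __name__=='__main__': show(sys.argv[1],float(sys.argv[2]))
E
python3 go.py r66 0.30
```

```text
r66 tool delta mm [-484.2  404.7  104.5] y yaw 5.92 tilt 0.000 pos [0.1935 0.6466 0.4044] t 1.2 w 1.00
```

Emit:
{"name": "drive_tool", "arguments": {"increments": [{"delta_pos": [-30, 25, 6.5], "turn": 0, "jaw": 1}, {"delta_pos": [-30, 25, 6.5], "turn": 0, "jaw": 1}, {"delta_pos": [-30, 25, 6.5], "turn": 0, "jaw": 1}, {"delta_pos": [-30, 25, 6.5], "turn": 0, "jaw": 1}, {"delta_pos": [-30, 25, 6.5], "turn": 0, "jaw": 1}, {"delta_pos": [-30, 25, 6.5], "turn": 0, "jaw": 1}, {"delta_pos": [-30, 25, 6.5], "turn": 0, "jaw": 1}, {"delta_pos": [-30, 25, 6.5], "turn": 0, "jaw": 1}]}}

```text
time: 1.87
tool_pos: [0.4175, 0.4263, 0.3525]
tcp_rot: [2.103, 2.333, 0.001]
wrist_force: [0.0, -0.0, -0.5]
width: 1.001
grip_force: 0.0
```

Emit:
{"name": "drive_tool", "arguments": {"increments": [{"delta_pos": [-30, 25, 6.5], "turn": 0, "jaw": 1}, {"delta_pos": [-30, 25, 6.5], "turn": 0, "jaw": 1}, {"delta_pos": [-30, 25, 6.5], "turn": 0, "jaw": 1}, {"delta_pos": [-30, 25, 6.5], "turn": 0, "jaw": 1}, {"delta_pos": [-30, 25, 6.5], "turn": 0, "jaw": 1}, {"delta_pos": [-30, 25, 6.5], "turn": 0, "jaw": 1}, {"delta_pos": [-30, 25, 6.5], "turn": 0, "jaw": 1}, {"delta_pos": [0, 0, 0], "turn": 0, "jaw": 1}]}}

```text
time: 2.53
tool_pos: [0.6154, 0.2312, 0.3058]
tcp_rot: [2.108, 2.326, -0.002]
wrist_force: [0.4, 0.0, 0.5]
width: 0.999
grip_force: 0.0
```

```bash
python3 go.py r66 0.175; python3 - <<'E'
from h import *
s=bot.read_state(); w=bot.read_camera('wrist'); cv2.imwrite('pics/w1.png',w['pixels'][:,:,::-1]); print(w['hand_eye'],w['fovy'],w['k1'])
np.savez('w1.npz',he=w['hand_eye'],p=s['tool_pos'],r=s['tcp_rot'])
E
```

```text
r66 tool delta mm [-27.2  27.9 130.9] y yaw 5.64 tilt 0.003 pos [0.6154 0.2312 0.3058] t 2.5 w 1.00
[[-1.51221702e-04 -9.66172159e-01 -2.57897920e-01  6.51016574e-02]
 [ 9.99999895e-01 -2.57873399e-04  3.79717730e-04  1.00418416e-03]
 [-4.33377712e-04 -2.57897836e-01  9.66172096e-01  3.02807463e-02]
 [ 0.00000000e+00  0.00000000e+00  0.00000000e+00  1.00000000e+00]] 63.36486243357963 -0.02503166376446744
```

View pics/w1.png

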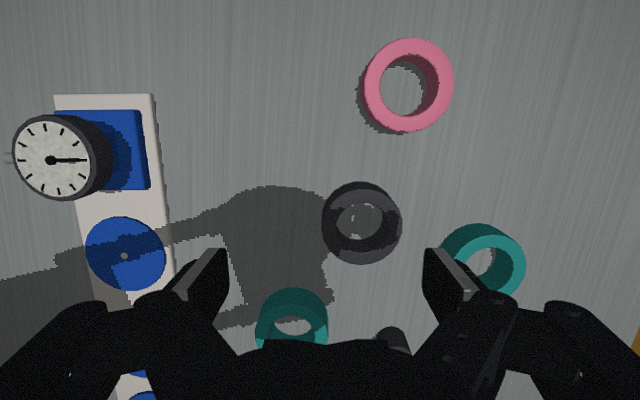

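The wrist view shows ring_66 at (362,223) between the fingers, and pad a with its dot at (124,256). I'll check both against the two-camera averages.

```bash
cat >> h.py <<'E'
def wrist():
    s=bot.read_state(); w=bot.read_camera('wrist'); T=np.eye(4); T[:3,:3]=cv2.Rodrigues(np.array(s['tcp_rot']))[0]; T[:3,3]=s['tool_pos']
    w['camera_from_world']=np.linalg.inv(T@w['hand_eye']); return w
E
python3 - <<'E'
from h import *
w=wrist()
for uv,z in(((361.5,217),.03),((362,223),.015),((124,255.5),.012)): print(np.round(to_world(w,uv,z),4))
for n,p in dict(r66=(.646,.2066,.015),top=(.646,.2066,.03),a=(.4429,.1552,.012),r30=(.6937,.0841,.03)).items(): print(n,project(w,p))
E
```

```text
[0.6447 0.2213 0.03  ]
[0.6481 0.2114 0.015 ]
[0.4412 0.1589 0.012 ]
r66 [[358.87635748 228.02556218]]
top [[360.73231331 234.38523654]]
a [[126.1856919  259.47799307]]
r30 [[395.27820533 363.76411812]]
```

Emit:
{"name": "drive_tool", "arguments": {"increments": [{"delta_pos": [0, 0, 0], "turn": 0, "jaw": 1}, {"delta_pos": [0, 0, 0], "turn": 0, "jaw": 1}, {"delta_pos": [0, 0, 0], "turn": 0, "jaw": 1}]}}

```text
time: 2.88
tool_pos: [0.6107, 0.2376, 0.3076]
tcp_rot: [-2.105, -2.332, -0.001]
wrist_force: [0.1, -0.3, 0.1]
width: 1.002
grip_force: 0.0
```

```bash
python3 go.py r66 .175; python3 - <<'E'
from h import *
w=wrist(); g=w['pixels'].copy()
for p,col in(((.646,.2066),(255,0,0)),((.6481,.2114),(255,255,0))):
    th=np.linspace(0,2*np.pi,80)
    for r,z in((.033,.03),(.033,0),(.021,.03)):
        cv2.polylines(g,[project(w,np.c_[p[0]+r*np.cos(th),p[1]+r*np.sin(th),z+0*th]).round().astype(np.int32)],True,col)
th=np.linspace(0,2*np.pi,80)
for p in((.4429,.1552),): cv2.polylines(g,[project(w,np.c_[p[0]+.036*np.cos(th),p[1]+.036*np.sin(th),.012+0*th]).round().astype(np.int32)],True,(255,0,0))
cv2.imwrite('pics/w2.png',g[:,:,::-1])
E
```

```text
r66 tool delta mm [-34.5  31.9 132.6] y yaw 5.87 tilt 0.000 pos [0.6107 0.2376 0.3076] t 2.9 w 1.00
```

View pics/w2.png

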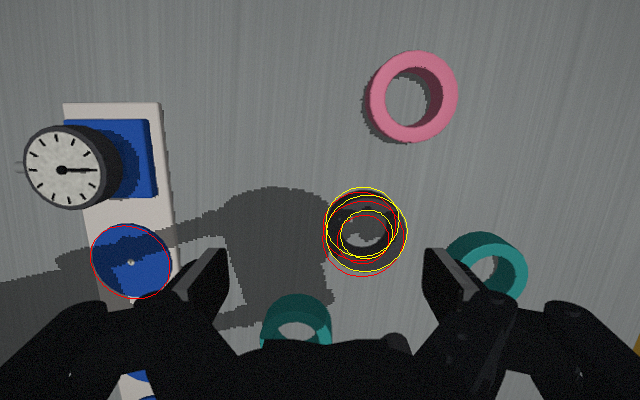

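Emit:
{"name": "drive_tool", "arguments": {"increments": [{"delta_pos": [-17, 16, 0], "turn": 0, "jaw": 1}, {"delta_pos": [-17.5, 16, 10], "turn": 0, "jaw": 1}, {"delta_pos": [0, 0, 30], "turn": 0, "jaw": 1}, {"delta_pos": [0, 0, 30], "turn": 0, "jaw": 1}, {"delta_pos": [0, 0, 15], "turn": 0, "jaw": 1}, {"delta_pos": [0, 0, 0], "turn": 0, "jaw": 1}, {"delta_pos": [0, 0, 0], "turn": 0, "jaw": 1}, {"delta_pos": [0, 0, 0], "turn": 0, "jaw": 1}]}}

```text
time: 3.6
tool_pos: [0.6474, 0.206, 0.2239]
tcp_rot: [2.106, 2.33, 0.003]
wrist_force: [0.6, -0.8, 0.7]
width: 0.999
grip_force: 0.0
```

```bash
python3 go.py r66 .175; python3 - <<'E'
from h import *
w=wrist(); g=w['pixels'].copy()
th=np.linspace(0,2*np.pi,80)
for p,col in(((.646,.2066),(255,0,0)),):
    for r,z in((.033,.03),(.021,.03)):
        cv2.polylines(g,[project(w,np.c_[p[0]+r*np.cos(th),p[1]+r*np.sin(th),z+0*th]).round().astype(np.int32)],True,col)
cv2.imwrite('pics/w3.png',g[:,:,::-1])
E
```

```text
r66 tool delta mm [ 0.7 -1.4 48.9] y yaw 5.79 tilt 0.002 pos [0.6474 0.206  0.2239] t 3.6 w 1.00
```

View pics/w3.png

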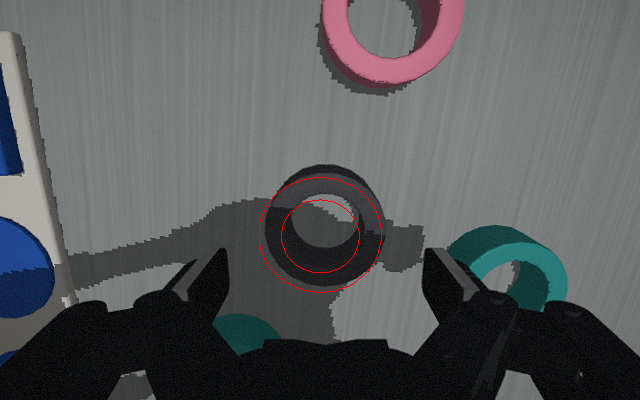

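Emit:
{"name": "drive_tool", "arguments": {"increments": [{"delta_pos": [2.5, 0.5, 0], "turn": 0, "jaw": 1}, {"delta_pos": [0, 0, 16], "turn": 0, "jaw": 1}, {"delta_pos": [0, 0, 16], "turn": 0, "jaw": 1}, {"delta_pos": [0, 0, 10], "turn": 0, "jaw": 1}, {"delta_pos": [0, 0, 7], "turn": 0, "jaw": 1}, {"delta_pos": [0, 0, 0], "turn": 0, "jaw": 1}, {"delta_pos": [0, 0, 0], "turn": 0, "jaw": 0.3}, {"delta_pos": [0, 0, 0], "turn": 0, "jaw": 0.3}], "grip_force": 40}}

```text
time: 4.32
tool_pos: [0.6476, 0.2079, 0.1742]
tcp_rot: [2.107, 2.329, 0.001]
wrist_force: [-3.9, -1.9, 33.6]
width: 0.749
grip_force: 38.7
```

Emit:
{"name": "drive_tool", "arguments": {"increments": [{"delta_pos": [0, 0, 0], "turn": 0, "jaw": 0.3}, {"delta_pos": [0, 0, 0], "turn": 0, "jaw": 0.3}, {"delta_pos": [0, 0, 0], "turn": 0, "jaw": 0.3}, {"delta_pos": [0, 0, 0], "turn": 0, "jaw": 0.3}, {"delta_pos": [0, 0, 0], "turn": 0, "jaw": 0.3}]}}

```text
time: 4.73
tool_pos: [0.6477, 0.2079, 0.1745]
tcp_rot: [2.107, 2.329, 0.002]
wrist_force: [-1.7, 0.4, 5.6]
width: 0.742
grip_force: 48.7
```

Emit:
{"name": "drive_tool", "arguments": {"increments": [{"delta_pos": [0, 0, -5], "turn": 0, "jaw": 0.3}, {"delta_pos": [0, 0, -15], "turn": 0, "jaw": 0.3}, {"delta_pos": [0, 0, -20], "turn": 0, "jaw": 0.3}, {"delta_pos": [0, 0, -20], "turn": 0, "jaw": 0.3}, {"delta_pos": [-4, -26, 0], "turn": 0, "jaw": 0.3}, {"delta_pos": [-4, -26, 0], "turn": 0, "jaw": 0.3}, {"delta_pos": [-4, -26, 0], "turn": 0, "jaw": 0.3}, {"delta_pos": [-4, -26, 0], "turn": 0, "jaw": 0.3}], "grip_force": 60}}

```text
time: 5.4
tool_pos: [0.5435, 0.1809, 0.233]
tcp_rot: [-2.107, -2.329, 0.002]
wrist_force: [-0.5, -0.3, -4.5]
width: 0.74
grip_force: 69.5
```

Emit:
{"name": "drive_tool", "arguments": {"increments": [{"delta_pos": [-4, -26, 0], "turn": 0, "jaw": 0.3}, {"delta_pos": [-4, -26, 0], "turn": 0, "jaw": 0.3}, {"delta_pos": [-4, -26, 0], "turn": 0, "jaw": 0.3}, {"delta_pos": [-4, -26, 0], "turn": 0, "jaw": 0.3}, {"delta_pos": [0, 0, 0], "turn": 0, "jaw": 0.3}, {"delta_pos": [0, 0, 0], "turn": 0, "jaw": 0.3}, {"delta_pos": [0, 0, 0], "turn": 0, "jaw": 0.3}, {"delta_pos": [0, 0, 0], "turn": 0, "jaw": 0.3}]}}

```text
time: 6.07
tool_pos: [0.4444, 0.1554, 0.2339]
tcp_rot: [2.107, 2.329, 0.003]
wrist_force: [0.4, -0.1, -5.4]
width: 0.74
grip_force: 69.7
```

```bash
python3 go.py a .187; python3 - <<'E'
from h import *
w=wrist(); cv2.imwrite('pics/w4.png',w['pixels'][:,:,::-1])
E
```

```text
a tool delta mm [-0.1 -1.6 46.9] y yaw 5.73 tilt 0.002 pos [0.4444 0.1554 0.2339] t 6.1 w 0.74
```

View pics/w4.png

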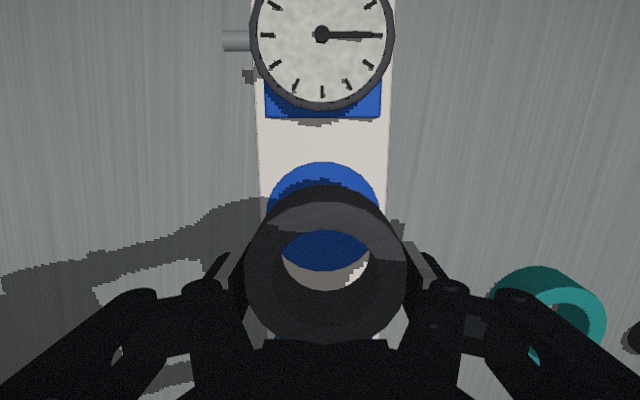

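Ring_66 is held at (325,273), with its centre in line with pad a, whose centre column is about 323. I'll lower it.

Emit:
{"name": "drive_tool", "arguments": {"increments": [{"delta_pos": [0, -1, 15], "turn": 0, "jaw": 0.3}, {"delta_pos": [0, 0, 15], "turn": 0, "jaw": 0.3}, {"delta_pos": [0, 0, 9], "turn": 0, "jaw": 0.3}, {"delta_pos": [0, 0, 4], "turn": 0, "jaw": 0.3}, {"delta_pos": [0, 0, 2], "turn": 0, "jaw": 0.3}, {"delta_pos": [0, 0, 0], "turn": 0, "jaw": 0.3}, {"delta_pos": [0, 0, 1], "turn": 0, "jaw": 0.3}, {"delta_pos": [0, 0, 0], "turn": 0, "jaw": 0.3}]}}

```text
time: 6.78
tool_pos: [0.4429, 0.1552, 0.1878]
tcp_rot: [2.107, 2.329, 0.002]
wrist_force: [0.4, 0.3, -4.6]
width: 0.743
grip_force: 69.6
```

Emit:
{"name": "drive_tool", "arguments": {"increments": [{"delta_pos": [0, 0, 0.5], "turn": 0, "jaw": 0.3}, {"delta_pos": [0, 0, 0], "turn": 0, "jaw": 0.3}]}}

```text
time: 6.95
tool_pos: [0.4426, 0.1551, 0.1871]
tcp_rot: [2.107, 2.329, 0.001]
wrist_force: [0.0, -0.6, -5.3]
width: 0.74
grip_force: 69.6
```

Emit:
{"name": "drive_tool", "arguments": {"increments": [{"delta_pos": [0, 0, 0.5], "turn": 0, "jaw": 0.3}, {"delta_pos": [0, 0, 0], "turn": 0, "jaw": 0.3}, {"delta_pos": [0, 0, 0], "turn": 0, "jaw": 0.3}]}}

```text
time: 7.2
tool_pos: [0.4426, 0.1551, 0.1866]
tcp_rot: [2.107, 2.329, 0.001]
wrist_force: [-1.5, -0.9, -2.3]
width: 0.742
grip_force: 70.0
```

Emit:
{"name": "drive_tool", "arguments": {"increments": [{"delta_pos": [0, 0, 0.5], "turn": 0, "jaw": 0.3}, {"delta_pos": [0, 0, 0], "turn": 0, "jaw": 0.3}, {"delta_pos": [0, 0, 0], "turn": 0, "jaw": 0.3}]}}

```text
time: 7.45
tool_pos: [0.4427, 0.1551, 0.1866]
tcp_rot: [2.107, 2.329, 0.001]
wrist_force: [-3.6, -1.5, 4.6]
width: 0.747
grip_force: 70.9
```

Emit:
{"name": "drive_tool", "arguments": {"increments": [{"delta_pos": [0, 0, 0], "turn": 0, "jaw": 0.7}, {"delta_pos": [0, 0, 0], "turn": 0, "jaw": 1}, {"delta_pos": [0, 0, 0], "turn": 0, "jaw": 1}, {"delta_pos": [0, 0, 0], "turn": 0, "jaw": 1}, {"delta_pos": [0, 0, -5], "turn": 0, "jaw": 1}, {"delta_pos": [0, 0, -15], "turn": 0, "jaw": 1}, {"delta_pos": [0, 0, -20], "turn": 0, "jaw": 1}, {"delta_pos": [0, 0, -20], "turn": 0, "jaw": 1}]}}

```text
time: 8.12
tool_pos: [0.442, 0.1549, 0.2461]
tcp_rot: [-2.107, -2.329, 0.002]
wrist_force: [0.1, 0.4, 0.6]
width: 1.0
grip_force: 0.0
```

Emit:
{"name": "drive_tool", "arguments": {"increments": [{"delta_pos": [-33, 24, 0], "turn": 0, "jaw": 1}, {"delta_pos": [-33, 24, 0], "turn": 0, "jaw": 1}, {"delta_pos": [-33, 24, 0], "turn": 0, "jaw": 1}, {"delta_pos": [-33, 24, 0], "turn": 0, "jaw": 1}, {"delta_pos": [-33, 24, 0], "turn": 0, "jaw": 1}, {"delta_pos": [-33, 24, 0], "turn": 0, "jaw": 1}, {"delta_pos": [-33, 24, 0], "turn": 0, "jaw": 1}, {"delta_pos": [-33, 24, 0], "turn": 0, "jaw": 1}]}}

```text
time: 8.78
tool_pos: [0.6609, -0.0903, 0.2459]
tcp_rot: [2.108, 2.329, 0.0]
wrist_force: [0.7, 0.5, 0.2]
width: 1.003
grip_force: 0.0
```

Emit:
{"name": "drive_tool", "arguments": {"increments": [{"delta_pos": [0, 0, 0], "turn": 0, "jaw": 1}, {"delta_pos": [0, 0, 0], "turn": 0, "jaw": 1}, {"delta_pos": [0, 0, 0], "turn": 0, "jaw": 1}, {"delta_pos": [0, 0, 0], "turn": 0, "jaw": 1}]}}

```text
time: 9.12
tool_pos: [0.6588, -0.0876, 0.2453]
tcp_rot: [-2.106, -2.329, 0.001]
wrist_force: [-1.4, -0.5, 0.4]
width: 0.999
grip_force: 0.0
```

```bash
sed -i 's/^P=.*/P=dict(r66=(.648,.2085),r54=(.6607,-.089),r42=(.6468,-.1966),r30=(.6945,.0845),a=(.4429,.1552),b=(.4526,.0574),c=(.4612,-.0325),d=(.4702,-.1215))/' go.py; python3 go.py r54 .177; python3 - <<'E'
from h import *
from go import P
t=bot.read_camera('top'); uv,a=blob(t,(275,253),'dark'); print(a,to_world(t,uv,.027))
w=wrist(); g=w['pixels'].copy(); th=np.linspace(0,2*np.pi,80); p=P['r54']
for r,z in((.027,.03),(.0165,.03)): cv2.polylines(g,[project(w,np.c_[p[0]+r*np.cos(th),p[1]+r*np.sin(th),z+0*th]).round().astype(np.int32)],True,(255,0,0))
cv2.imwrite('pics/w5.png',cv2.hconcat([g[120:,180:500],cv2.resize(t['pixels'][180:300,200:310],None,fx=2.33,fy=2.33)[:280]])[:,:,::-1])
E
```

```text
r54 tool delta mm [-1.6  1.8 68.3] y yaw 5.76 tilt 0.002 pos [ 0.6588 -0.0876  0.2453] t 9.1 w 1.00
585.0 [0.44312426 0.15623503 0.027     ]
```

View pics/w5.png

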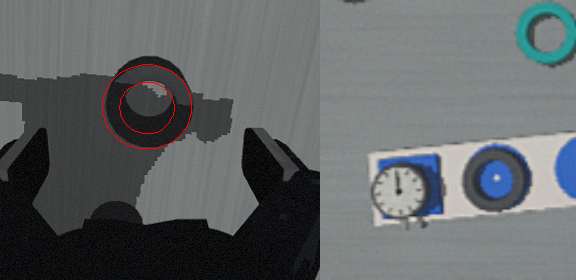

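Emit:
{"name": "drive_tool", "arguments": {"increments": [{"delta_pos": [-1.5, 1.8, 10], "turn": 0, "jaw": 1}, {"delta_pos": [0, 0, 20], "turn": 0, "jaw": 1}, {"delta_pos": [0, 0, 18], "turn": 0, "jaw": 1}, {"delta_pos": [0, 0, 12], "turn": 0, "jaw": 1}, {"delta_pos": [0, 0, 6], "turn": 0, "jaw": 1}, {"delta_pos": [0, 0, 0], "turn": 0, "jaw": 1}, {"delta_pos": [0, 0, 0], "turn": 0, "jaw": 0.4}, {"delta_pos": [0, 0, 0], "turn": 0, "jaw": 0.1}], "grip_force": 50}}

```text
time: 9.88
tool_pos: [0.6623, -0.0898, 0.1807]
tcp_rot: [2.106, 2.329, 0.001]
wrist_force: [0.0, -0.2, 0.3]
width: 0.748
grip_force: 0.0
```

Emit:
{"name": "drive_tool", "arguments": {"increments": [{"delta_pos": [0, 0, 0], "turn": 0, "jaw": 0.1}, {"delta_pos": [0, 0, 0], "turn": 0, "jaw": 0.1}, {"delta_pos": [0, 0, 0], "turn": 0, "jaw": 0.1}, {"delta_pos": [0, 0, 0], "turn": 0, "jaw": 0.1}, {"delta_pos": [0, 0, 0], "turn": 0, "jaw": 0.1}]}}

```text
time: 10.3
tool_pos: [0.6626, -0.09, 0.1816]
tcp_rot: [2.106, 2.328, 0.002]
wrist_force: [-0.0, -0.3, 6.4]
width: 0.616
grip_force: 53.3
```

Emit:
{"name": "drive_tool", "arguments": {"increments": [{"delta_pos": [0, 0, -5], "turn": 0, "jaw": 0.1}, {"delta_pos": [0, 0, -15], "turn": 0, "jaw": 0.1}, {"delta_pos": [0, 0, -20], "turn": 0, "jaw": 0.1}, {"delta_pos": [0, 0, -20], "turn": 0, "jaw": 0.1}, {"delta_pos": [24, -27.5, 0], "turn": 0, "jaw": 0.1}, {"delta_pos": [24, -27.5, 0], "turn": 0, "jaw": 0.1}, {"delta_pos": [24, -27.5, 0], "turn": 0, "jaw": 0.1}, {"delta_pos": [24, -27.5, 0], "turn": 0, "jaw": 0.1}]}}

```text
time: 10.97
tool_pos: [0.541, -0.0047, 0.24]
tcp_rot: [-2.108, -2.329, 0.0]
wrist_force: [0.5, 0.7, -3.7]
width: 0.615
grip_force: 53.7
```

Emit:
{"name": "drive_tool", "arguments": {"increments": [{"delta_pos": [24, -27.5, 0], "turn": 0, "jaw": 0.1}, {"delta_pos": [24, -27.5, 0], "turn": 0, "jaw": 0.1}, {"delta_pos": [22, -27.5, 0], "turn": 0, "jaw": 0.1}, {"delta_pos": [0, 0, 0], "turn": 0, "jaw": 0.1}, {"delta_pos": [0, 0, 0], "turn": 0, "jaw": 0.1}, {"delta_pos": [0, 0, 0], "turn": 0, "jaw": 0.1}, {"delta_pos": [0, 0, 0], "turn": 0, "jaw": 0.1}]}}

```text
time: 11.55
tool_pos: [0.4547, 0.0559, 0.2405]
tcp_rot: [2.107, 2.328, 0.002]
wrist_force: [-0.4, -1.0, -3.6]
width: 0.617
grip_force: 53.9
```

```bash
python3 go.py b .191; python3 - <<'E'
from h import *
cv2.imwrite('pics/w6.png',wrist()['pixels'][:,:,::-1])
E
```

```text
b tool delta mm [ 1.7 -2.  49.5] y yaw 5.71 tilt 0.002 pos [0.4547 0.0559 0.2405] t 11.6 w 0.62
```

View pics/w6.png

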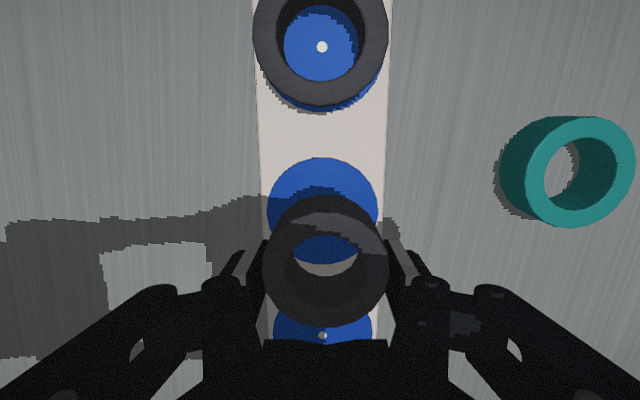

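Emit:
{"name": "drive_tool", "arguments": {"increments": [{"delta_pos": [1, -2, 15], "turn": 0, "jaw": 0.1}, {"delta_pos": [0, 0, 15], "turn": 0, "jaw": 0.1}, {"delta_pos": [0, 0, 10], "turn": 0, "jaw": 0.1}, {"delta_pos": [0, 0, 4], "turn": 0, "jaw": 0.1}, {"delta_pos": [0, 0, 1.5], "turn": 0, "jaw": 0.1}, {"delta_pos": [0, 0, 0], "turn": 0, "jaw": 0.1}, {"delta_pos": [0, 0, 0], "turn": 0, "jaw": 0.1}]}}

```text
time: 12.18
tool_pos: [0.4522, 0.0569, 0.1946]
tcp_rot: [2.107, 2.329, 0.002]
wrist_force: [-0.5, 0.7, -3.1]
width: 0.617
grip_force: 53.9
```

Emit:
{"name": "drive_tool", "arguments": {"increments": [{"delta_pos": [0, 0, 0.5], "turn": 0, "jaw": 0.1}, {"delta_pos": [0, 0, 0], "turn": 0, "jaw": 0.1}, {"delta_pos": [0, 0, 0], "turn": 0, "jaw": 0.1}]}}

```text
time: 12.43
tool_pos: [0.4517, 0.057, 0.194]
tcp_rot: [2.107, 2.329, 0.001]
wrist_force: [-0.3, -0.1, -3.7]
width: 0.618
grip_force: 53.8
```

Emit:
{"name": "drive_tool", "arguments": {"increments": [{"delta_pos": [0, 0, 0.5], "turn": 0, "jaw": 0.1}, {"delta_pos": [0, 0, 0], "turn": 0, "jaw": 0.1}, {"delta_pos": [0, 0, 0], "turn": 0, "jaw": 0.1}]}}

```text
time: 12.68
tool_pos: [0.4517, 0.057, 0.1936]
tcp_rot: [2.107, 2.329, 0.001]
wrist_force: [-0.5, -0.1, 0.4]
width: 0.615
grip_force: 54.1
```

Emit:
{"name": "drive_tool", "arguments": {"increments": [{"delta_pos": [0, 0, 0], "turn": 0, "jaw": 0.5}, {"delta_pos": [0, 0, 0], "turn": 0, "jaw": 1}, {"delta_pos": [0, 0, 0], "turn": 0, "jaw": 1}, {"delta_pos": [0, 0, 0], "turn": 0, "jaw": 1}, {"delta_pos": [0, 0, -5], "turn": 0, "jaw": 1}, {"delta_pos": [0, 0, -15], "turn": 0, "jaw": 1}, {"delta_pos": [0, 0, -20], "turn": 0, "jaw": 1}, {"delta_pos": [0, 0, -20], "turn": 0, "jaw": 1}]}}

```text
time: 13.35
tool_pos: [0.4511, 0.0569, 0.2537]
tcp_rot: [-2.107, -2.329, 0.002]
wrist_force: [0.3, 0.4, 0.5]
width: 1.0
grip_force: 0.0
```

Emit:
{"name": "drive_tool", "arguments": {"increments": [{"delta_pos": [-34, 21, 0], "turn": 0, "jaw": 1}, {"delta_pos": [-34, 21, 0], "turn": 0, "jaw": 1}, {"delta_pos": [-34, 21, 0], "turn": 0, "jaw": 1}, {"delta_pos": [-34, 21, 0], "turn": 0, "jaw": 1}, {"delta_pos": [-34, 21, 0], "turn": 0, "jaw": 1}, {"delta_pos": [-34, 21, 0], "turn": 0, "jaw": 1}, {"delta_pos": [-34, 21, 0], "turn": 0, "jaw": 1}, {"delta_pos": [-34, 21, 0], "turn": 0, "jaw": 1}]}}

```text
time: 14.02
tool_pos: [0.6467, -0.1987, 0.2534]
tcp_rot: [2.108, 2.329, 0.0]
wrist_force: [1.0, 0.8, 1.5]
width: 1.0
grip_force: 0.0
```

Emit:
{"name": "drive_tool", "arguments": {"increments": [{"delta_pos": [0, 0, 0], "turn": 0, "jaw": 1}, {"delta_pos": [0, 0, 0], "turn": 0, "jaw": 1}, {"delta_pos": [0, 0, 0], "turn": 0, "jaw": 1}, {"delta_pos": [0, 0, 0], "turn": 0, "jaw": 1}]}}

```text
time: 14.35
tool_pos: [0.645, -0.1959, 0.2529]
tcp_rot: [-2.106, -2.329, 0.001]
wrist_force: [0.0, 0.5, 0.9]
width: 1.0
grip_force: 0.0
```

```bash
python3 go.py r42 .181; python3 - <<'E'
from h import *
from go import P
t=bot.read_camera('top'); uv,a=blob(t,(315,248),'dark'); print(a,to_world(t,uv,.027))
w=wrist(); g=w['pixels'].copy(); th=np.linspace(0,2*np.pi,80); p=P['r42']
for r,z in((.021,.03),(.012,.03)): cv2.polylines(g,[project(w,np.c_[p[0]+r*np.cos(th),p[1]+r*np.sin(th),z+0*th]).round().astype(np.int32)],True,(255,0,0))
cv2.imwrite('pics/w7.png',cv2.hconcat([g[120:,180:500],cv2.resize(t['pixels'][180:300,220:330],None,fx=2.33,fy=2.33)[:280]])[:,:,::-1])
E
```

```text
r42 tool delta mm [-0.9  1.8 71.9] y yaw 5.76 tilt 0.002 pos [ 0.645  -0.1959  0.2529] t 14.3 w 1.00
380.0 [0.45231939 0.05788879 0.027     ]
```

View pics/w7.png

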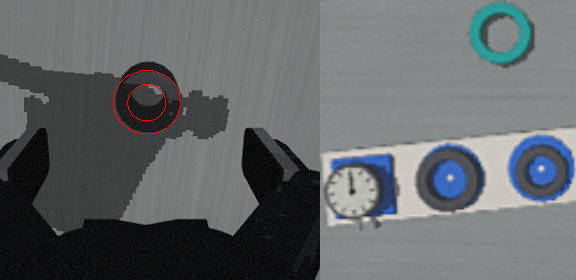

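Emit:
{"name": "drive_tool", "arguments": {"increments": [{"delta_pos": [-0.5, 1, 10], "turn": 0, "jaw": 1}, {"delta_pos": [0, 0, 20], "turn": 0, "jaw": 1}, {"delta_pos": [0, 0, 20], "turn": 0, "jaw": 1}, {"delta_pos": [0, 0, 14], "turn": 0, "jaw": 1}, {"delta_pos": [0, 0, 6], "turn": 0, "jaw": 0.6}, {"delta_pos": [0, 0, 0], "turn": 0, "jaw": 0.4}, {"delta_pos": [0, 0, 0], "turn": 0, "jaw": 0.1}, {"delta_pos": [0, 0, 0], "turn": 0, "jaw": -0.2}], "grip_force": 50}}

```text
time: 15.12
tool_pos: [0.6475, -0.1974, 0.1845]
tcp_rot: [2.106, 2.329, 0.001]
wrist_force: [3.2, -0.6, -0.7]
width: 0.473
grip_force: 50.7
```

Emit:
{"name": "drive_tool", "arguments": {"increments": [{"delta_pos": [0, 0, 0], "turn": 0, "jaw": -0.2}, {"delta_pos": [0, 0, 0], "turn": 0, "jaw": -0.2}, {"delta_pos": [0, 0, 0], "turn": 0, "jaw": -0.2}, {"delta_pos": [0, 0, 0], "turn": 0, "jaw": -0.2}, {"delta_pos": [0, 0, 0], "turn": 0, "jaw": -0.2}]}}

```text
time: 15.53
tool_pos: [0.6475, -0.1975, 0.1844]
tcp_rot: [2.106, 2.328, 0.001]
wrist_force: [1.1, 0.2, 3.9]
width: 0.47
grip_force: 51.2
```

Emit:
{"name": "drive_tool", "arguments": {"increments": [{"delta_pos": [0, 0, -5], "turn": 0, "jaw": -0.2}, {"delta_pos": [0, 0, -15], "turn": 0, "jaw": -0.2}, {"delta_pos": [0, 0, -20], "turn": 0, "jaw": -0.2}, {"delta_pos": [0, 0, -20], "turn": 0, "jaw": -0.2}, {"delta_pos": [26, -24, 0], "turn": 0, "jaw": -0.2}, {"delta_pos": [26, -24, 0], "turn": 0, "jaw": -0.2}, {"delta_pos": [26, -24, 0], "turn": 0, "jaw": -0.2}, {"delta_pos": [26, -24, 0], "turn": 0, "jaw": -0.2}]}}

```text
time: 16.2
tool_pos: [0.5394, -0.1026, 0.2436]
tcp_rot: [-2.108, -2.329, 0.0]
wrist_force: [0.5, 0.6, -2.5]
width: 0.475
grip_force: 51.2
```

Emit:
{"name": "drive_tool", "arguments": {"increments": [{"delta_pos": [26, -24, 0], "turn": 0, "jaw": -0.2}, {"delta_pos": [26, -24, 0], "turn": 0, "jaw": -0.2}, {"delta_pos": [26, -24, 0], "turn": 0, "jaw": -0.2}, {"delta_pos": [0, 0, 0], "turn": 0, "jaw": -0.2}, {"delta_pos": [0, 0, 0], "turn": 0, "jaw": -0.2}, {"delta_pos": [0, 0, 0], "turn": 0, "jaw": -0.2}, {"delta_pos": [0, 0, 0], "turn": 0, "jaw": -0.2}]}}

```text
time: 16.78
tool_pos: [0.4627, -0.0335, 0.2441]
tcp_rot: [2.107, 2.328, 0.002]
wrist_force: [0.4, -0.4, -2.3]
width: 0.475
grip_force: 51.2
```

```bash
python3 go.py c .194
```

```text
c tool delta mm [ 1.2 -1.5 50.1] y yaw 5.71 tilt 0.002 pos [ 0.4627 -0.0335  0.2441] t 16.8 w 0.47
```

Emit:
{"name": "drive_tool", "arguments": {"increments": [{"delta_pos": [1, -0.5, 15], "turn": 0, "jaw": -0.2}, {"delta_pos": [0, 0, 15], "turn": 0, "jaw": -0.2}, {"delta_pos": [0, 0, 10], "turn": 0, "jaw": -0.2}, {"delta_pos": [0, 0, 4], "turn": 0, "jaw": -0.2}, {"delta_pos": [0, 0, 2.5], "turn": 0, "jaw": -0.2}, {"delta_pos": [0, 0, 0], "turn": 0, "jaw": -0.2}, {"delta_pos": [0, 0, 0], "turn": 0, "jaw": -0.2}]}}

```text
time: 17.37
tool_pos: [0.4617, -0.0323, 0.1971]
tcp_rot: [2.107, 2.329, 0.001]
wrist_force: [0.6, -0.4, -3.2]
width: 0.472
grip_force: 51.3
```

Emit:
{"name": "drive_tool", "arguments": {"increments": [{"delta_pos": [0, 0, 0.5], "turn": 0, "jaw": -0.2}, {"delta_pos": [0, 0, 0], "turn": 0, "jaw": -0.2}, {"delta_pos": [0, 0, 0], "turn": 0, "jaw": -0.2}]}}

```text
time: 17.62
tool_pos: [0.4611, -0.0321, 0.1965]
tcp_rot: [2.107, 2.329, 0.001]
wrist_force: [0.5, 0.0, -2.1]
width: 0.473
grip_force: 51.3
```

Emit:
{"name": "drive_tool", "arguments": {"increments": [{"delta_pos": [0, 0, 0.5], "turn": 0, "jaw": -0.2}, {"delta_pos": [0, 0, 0], "turn": 0, "jaw": -0.2}, {"delta_pos": [0, 0, 0], "turn": 0, "jaw": -0.2}]}}

```text
time: 17.87
tool_pos: [0.4612, -0.032, 0.1963]
tcp_rot: [2.107, 2.33, 0.0]
wrist_force: [-1.7, 0.3, 5.9]
width: 0.473
grip_force: 51.9
```

Emit:
{"name": "drive_tool", "arguments": {"increments": [{"delta_pos": [0, 0, 0], "turn": 0, "jaw": 0.2}, {"delta_pos": [0, 0, 0], "turn": 0, "jaw": 0.6}, {"delta_pos": [0, 0, 0], "turn": 0, "jaw": 0.6}, {"delta_pos": [0, 0, 0], "turn": 0, "jaw": 0.6}, {"delta_pos": [0, 0, -5], "turn": 0, "jaw": 0.6}, {"delta_pos": [0, 0, -15], "turn": 0, "jaw": 0.6}, {"delta_pos": [0, 0, -20], "turn": 0, "jaw": 0.4}, {"delta_pos": [0, 0, -20], "turn": 0, "jaw": 0.2}]}}

```text
time: 18.53
tool_pos: [0.4605, -0.032, 0.256]
tcp_rot: [-2.107, -2.329, 0.002]
wrist_force: [0.8, -0.7, 0.5]
width: 0.61
grip_force: 0.0
```

Emit:
{"name": "drive_tool", "arguments": {"increments": [{"delta_pos": [13, 35, 0], "turn": 0, "jaw": 0.2}, {"delta_pos": [13, 35, 0], "turn": 0, "jaw": 0.2}, {"delta_pos": [13, 35, 0], "turn": 0, "jaw": 0.2}, {"delta_pos": [13, 35, 0], "turn": 0, "jaw": 0.2}, {"delta_pos": [13, 35, 0], "turn": 0, "jaw": 0.2}, {"delta_pos": [13, 35, 0], "turn": 0, "jaw": 0.2}, {"delta_pos": [14, 34, 0], "turn": 0, "jaw": 0.2}, {"delta_pos": [0, 0, 0], "turn": 0, "jaw": 0.2}]}}

```text
time: 19.2
tool_pos: [0.6995, 0.0868, 0.2558]
tcp_rot: [2.104, 2.329, 0.008]
wrist_force: [-0.3, -0.2, 0.3]
width: 0.598
grip_force: 0.0
```

Emit:
{"name": "drive_tool", "arguments": {"increments": [{"delta_pos": [0, 0, 0], "turn": 0, "jaw": 0.2}, {"delta_pos": [0, 0, 0], "turn": 0, "jaw": 0.2}, {"delta_pos": [0, 0, 0], "turn": 0, "jaw": 0.2}]}}

```text
time: 19.45
tool_pos: [0.6934, 0.0834, 0.2554]
tcp_rot: [-2.107, -2.329, 0.002]
wrist_force: [-0.3, 0.1, 0.1]
width: 0.6
grip_force: 0.0
```

```bash
python3 go.py r30 .183; python3 - <<'E'
from h import *
from go import P
t=bot.read_camera('top'); uv,a=blob(t,(351,245),'dark'); print(a,to_world(t,uv,.027))
w=wrist(); g=w['pixels'].copy(); th=np.linspace(0,2*np.pi,80); p=P['r30']
for r,z in((.015,.03),(.0075,.03)): cv2.polylines(g,[project(w,np.c_[p[0]+r*np.cos(th),p[1]+r*np.sin(th),z+0*th]).round().astype(np.int32)],True,(255,0,0))
cv2.imwrite('pics/w8.png',cv2.hconcat([g[120:,180:500],cv2.resize(t['pixels'][180:300,280:400],None,fx=2.34,fy=2.34)[:280]])[:,:,::-1])
E
```

```text
r30 tool delta mm [ 1.   1.3 72.4] y yaw 5.71 tilt 0.002 pos [0.6934 0.0834 0.2554] t 19.4 w 0.60
339.0 [ 0.51741711 -0.02884128  0.027     ]
```

View pics/w8.png

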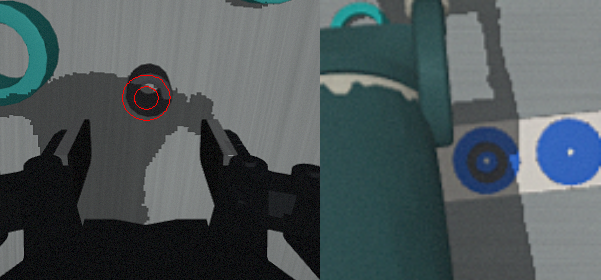

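Emit:
{"name": "drive_tool", "arguments": {"increments": [{"delta_pos": [2, 1.5, 10], "turn": 0, "jaw": 0.2}, {"delta_pos": [0, 0, 20], "turn": 0, "jaw": 0.2}, {"delta_pos": [0, 0, 20], "turn": 0, "jaw": 0.2}, {"delta_pos": [0, 0, 14], "turn": 0, "jaw": 0.2}, {"delta_pos": [0, 0, 6], "turn": 0, "jaw": 0.2}, {"delta_pos": [0, 0, 0], "turn": 0, "jaw": 0}, {"delta_pos": [0, 0, 0], "turn": 0, "jaw": -0.2}, {"delta_pos": [0, 0, 0], "turn": 0, "jaw": -0.5}], "grip_force": 40}}

```text
time: 20.22
tool_pos: [0.6964, 0.086, 0.1869]
tcp_rot: [2.107, 2.329, 0.002]
wrist_force: [1.5, 0.1, -1.5]
width: 0.325
grip_force: 40.7
```

Emit:
{"name": "drive_tool", "arguments": {"increments": [{"delta_pos": [0, 0, 0], "turn": 0, "jaw": -0.5}, {"delta_pos": [0, 0, 0], "turn": 0, "jaw": -0.5}, {"delta_pos": [0, 0, 0], "turn": 0, "jaw": -0.5}, {"delta_pos": [0, 0, 0], "turn": 0, "jaw": -0.5}, {"delta_pos": [0, 0, 0], "turn": 0, "jaw": -0.5}]}}

```text
time: 20.63
tool_pos: [0.6962, 0.086, 0.1865]
tcp_rot: [2.107, 2.329, 0.002]
wrist_force: [0.5, 0.0, 2.1]
width: 0.324
grip_force: 41.1
```

Emit:
{"name": "drive_tool", "arguments": {"increments": [{"delta_pos": [0, 0, -5], "turn": 0, "jaw": -0.5}, {"delta_pos": [0, 0, -15], "turn": 0, "jaw": -0.5}, {"delta_pos": [0, 0, -20], "turn": 0, "jaw": -0.5}, {"delta_pos": [0, 0, -20], "turn": 0, "jaw": -0.5}, {"delta_pos": [-23, -30.5, 0], "turn": 0, "jaw": -0.5}, {"delta_pos": [-23, -30.5, 0], "turn": 0, "jaw": -0.5}, {"delta_pos": [-23, -30.5, 0], "turn": 0, "jaw": -0.5}, {"delta_pos": [-23, -30.5, 0], "turn": 0, "jaw": -0.5}]}}

```text
time: 21.3
tool_pos: [0.5825, -0.0184, 0.247]
tcp_rot: [2.106, 2.33, 0.001]
wrist_force: [-0.2, -0.5, -1.4]
width: 0.326
grip_force: 40.9
```

Emit:
{"name": "drive_tool", "arguments": {"increments": [{"delta_pos": [-23, -30.5, 0], "turn": 0, "jaw": -0.5}, {"delta_pos": [-23, -30.5, 0], "turn": 0, "jaw": -0.5}, {"delta_pos": [-23, -30.5, 0], "turn": 0, "jaw": -0.5}, {"delta_pos": [-23, -30.5, 0], "turn": 0, "jaw": -0.5}, {"delta_pos": [0, 0, 0], "turn": 0, "jaw": -0.5}, {"delta_pos": [0, 0, 0], "turn": 0, "jaw": -0.5}, {"delta_pos": [0, 0, 0], "turn": 0, "jaw": -0.5}, {"delta_pos": [0, 0, 0], "turn": 0, "jaw": -0.5}]}}

```text
time: 21.97
tool_pos: [0.4725, -0.1211, 0.2466]
tcp_rot: [2.106, 2.329, 0.002]
wrist_force: [0.2, 0.4, -0.5]
width: 0.324
grip_force: 40.8
```

```bash
python3 go.py d .197; python3 - <<'E'
from h import *
cv2.imwrite('pics/w9.png',wrist()['pixels'][:,:,::-1])
E
```

```text
d tool delta mm [-0.1 -2.5 49.6] y yaw 5.76 tilt 0.002 pos [ 0.4725 -0.1211  0.2466] t 22.0 w 0.32
```

View pics/w9.png

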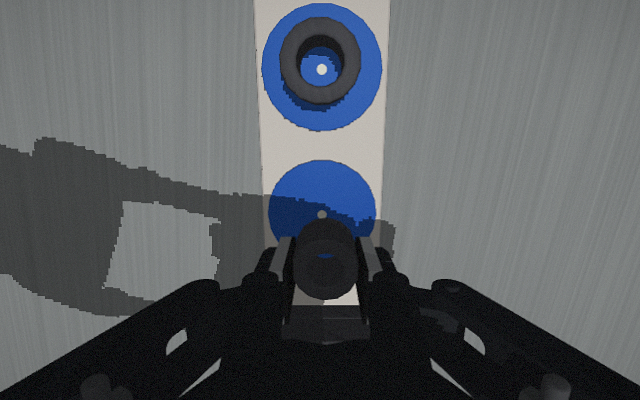

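Emit:
{"name": "drive_tool", "arguments": {"increments": [{"delta_pos": [0, -2, 15], "turn": 0, "jaw": -0.5}, {"delta_pos": [0, 0, 15], "turn": 0, "jaw": -0.5}, {"delta_pos": [0, 0, 10], "turn": 0, "jaw": -0.5}, {"delta_pos": [0, 0, 4], "turn": 0, "jaw": -0.5}, {"delta_pos": [0, 0, 2.5], "turn": 0, "jaw": -0.5}, {"delta_pos": [0, 0, 0], "turn": 0, "jaw": -0.5}, {"delta_pos": [0, 0, 0], "turn": 0, "jaw": -0.5}]}}

```text
time: 22.6
tool_pos: [0.4701, -0.1216, 0.1996]
tcp_rot: [2.106, 2.33, 0.001]
wrist_force: [-0.8, 0.1, -1.5]
width: 0.329
grip_force: 40.8
```

Emit:
{"name": "drive_tool", "arguments": {"increments": [{"delta_pos": [0, 0, 0.5], "turn": 0, "jaw": -0.5}, {"delta_pos": [0, 0, 0], "turn": 0, "jaw": -0.5}, {"delta_pos": [0, 0, 0], "turn": 0, "jaw": -0.5}]}}

```text
time: 22.85
tool_pos: [0.4696, -0.1217, 0.199]
tcp_rot: [2.107, 2.329, 0.001]
wrist_force: [0.2, -0.3, -2.1]
width: 0.326
grip_force: 40.8
```

Emit:
{"name": "drive_tool", "arguments": {"increments": [{"delta_pos": [0, 0, 0.5], "turn": 0, "jaw": -0.5}, {"delta_pos": [0, 0, 0], "turn": 0, "jaw": -0.5}, {"delta_pos": [0, 0, 0], "turn": 0, "jaw": -0.5}]}}

```text
time: 23.1
tool_pos: [0.4696, -0.1217, 0.1985]
tcp_rot: [2.107, 2.329, 0.0]
wrist_force: [-0.4, -0.7, 0.2]
width: 0.325
grip_force: 41.0
```

Emit:
{"name": "drive_tool", "arguments": {"increments": [{"delta_pos": [0, 0, 0.2], "turn": 0, "jaw": -0.5}, {"delta_pos": [0, 0, 0], "turn": 0, "jaw": -0.2}, {"delta_pos": [0, 0, 0], "turn": 0, "jaw": 0.2}, {"delta_pos": [0, 0, 0], "turn": 0, "jaw": 0.4}, {"delta_pos": [0, 0, 0], "turn": 0, "jaw": 0.4}, {"delta_pos": [0, 0, -5], "turn": 0, "jaw": 0.4}, {"delta_pos": [0, 0, -15], "turn": 0, "jaw": 0.4}, {"delta_pos": [0, 0, -30], "turn": 0, "jaw": 0.4}]}}

```text
time: 23.77
tool_pos: [0.4673, -0.121, 0.2453]
tcp_rot: [-2.103, -2.324, 0.005]
wrist_force: [0.1, -0.1, 0.1]
width: 0.701
grip_force: 0.0
```

Emit:
{"name": "drive_tool", "arguments": {"increments": [{"delta_pos": [0, 0, -30], "turn": 0, "jaw": 0.4}, {"delta_pos": [-10, 30, -10], "turn": 0, "jaw": 0.4}, {"delta_pos": [-30, 20, 0], "turn": 0, "jaw": 0.4}, {"delta_pos": [-30, 20, 0], "turn": 0, "jaw": 0.4}, {"delta_pos": [-30, 20, 0], "turn": 0, "jaw": 0.4}, {"delta_pos": [-30, 20, 0], "turn": 0, "jaw": 0.4}, {"delta_pos": [-30, 20, 0], "turn": 0, "jaw": 0.4}, {"delta_pos": [-30, 20, 0], "turn": 0, "jaw": 0.4}]}}

```text
time: 24.43
tool_pos: [0.6385, -0.2971, 0.2881]
tcp_rot: [-2.108, -2.33, -0.0]
wrist_force: [0.4, -0.2, -0.1]
width: 0.701
grip_force: 0.0
```

Emit:
{"name": "drive_tool", "arguments": {"increments": [{"delta_pos": [-30, 0, 0], "turn": 0, "jaw": 0.4}, {"delta_pos": [-30, 0, 0], "turn": 0, "jaw": 0.4}, {"delta_pos": [-30, 0, 0], "turn": 0, "jaw": 0.4}, {"delta_pos": [-30, 0, 0], "turn": 0, "jaw": 0.4}, {"delta_pos": [0, 0, 0], "turn": 0, "jaw": 0.4}, {"delta_pos": [0, 0, 0], "turn": 0, "jaw": 0.4}, {"delta_pos": [0, 0, 0], "turn": 0, "jaw": 0.4}]}}

```text
time: 25.02
tool_pos: [0.6494, -0.4148, 0.2876]
tcp_rot: [-2.107, -2.328, -0.001]
wrist_force: [-0.2, 0.5, -0.1]
width: 0.698
grip_force: 0.0
```

```bash
python3 - <<'E'
from h import *
t=bot.read_camera('top'); z=.027
measure(t,dict(r66=((276,252),'dark',z),r54=((315,248),'dark',z),r42=((350,244),'dark',z),r30=((386,241),'dark',z)))
cv2.imwrite('pics/t2.png',cv2.resize(t['pixels'][190:310,200:460],None,fx=3,fy=3)[:,:,::-1])
E
```

```text
r66 [274.8 257. ] diam mm 68 [0.443  0.1564 0.027 ]
r54 [314.6 253.2] diam mm 54 [0.4523 0.0582 0.027 ]
r42 [351.1 249.1] diam mm 42 [ 0.4621 -0.0316  0.027 ]
r30 [387.9 245.5] diam mm 31 [ 0.4707 -0.1218  0.027 ]
```

View pics/t2.png

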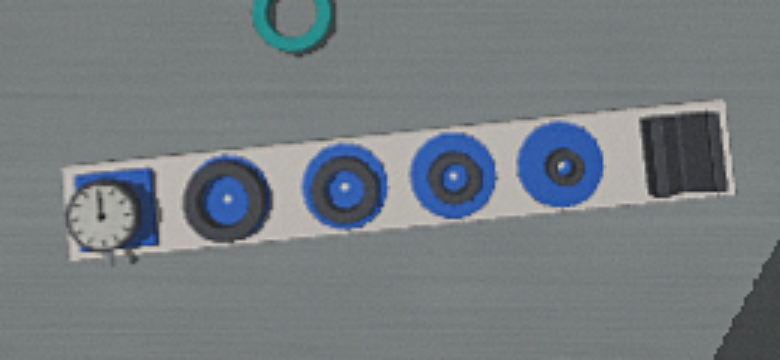

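The rings sit in order from the gauge to the vee block. Each is within about 2.5 mm of its pad centre by the top camera, and the gauge and vee block haven't moved.

```bash
python3 -c "
from workcell import bot
print(bot.finish_job())"
```

```text
the job is handed in; nothing more can be done
None
```

All four rings stand on their pads in order of size, from the 66 mm ring by the dial gauge to the 30 mm ring by the vee block. By the top camera each is within about 2.5 mm of its pad's centre. The job is handed in; the hand-in returned no verdict.

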